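# Switch the sample loader to run with its key

## Task

Take the yellow-headed key out of the key dock, push its blade fully home into the black key switch on top of the grey loader control station, and only then turn it clockwise until the switch's white pointer stands at the green dot. Let go and leave the key seated upright in the switch; leave the blue key, the mouse and the sample carriers at the back where they are.

Things in the scene. Friction and masses are not known exactly. Their poses are not given: they have to be found in the camera images.
- yellow_key: Loose key standing blade down in one of the dock's two slots (which varies). Origin: centre of the blade's tip; z up along the key, x along its width, y through its thickness. From the tip: steel blade 14 (x) by 5.5 (y), 28 long (last 2.5 narrowed to 11.5 x 3.2); collar 20 across to z=32; flat yellow head 30 (x) by 10 (y) to z=66: pinch it along y. Alike both ways round.
- blue_key: The other key, the same in shape but with a blue head, in the dock's other slot. Leave it there.
- key_dock: Fixed grey plastic block 150 (x) by 56 (y) by 40 mm high on a black foot 158 by 64, with upright slots 32 mm deep at x = +37.5 and -37.5 mm, about 2 mm wider in all than the blade. A docked key's collar rests on the dock's top, its tip 12 mm over the bench, its axes along the dock's. Origin: centre of the underside.
- station: Fixed grey control station 120 (x) by 140 (y) by 60 mm high, black foot 128 by 148. Origin: centre of the underside; z up, -x is the front with two lamps. The key switch is in the middle of the top in a steel bezel ring (51 mm outside, 34 inside, top at 63 mm). Red and green dots, 35 mm from the switch axis, at +0.62 and -0.63 rad from x, mark both ends of travel.
- switch_slot (a point): Centre of the slot's mouth in the switch's black rotor, on the turning axis, 61 mm over the bench; turns with the rotor. z up, x along the slot towards the white pointer. Slot (steel-rimmed) 16 (x) by 8 (y), 36 mm deep, no lead-in. The key enters either way round; seated, its collar lies on the rotor's top, its tip 28 mm below this point.
- key_switch (a joint): Rotor angle: 0 with the pointer at the red dot, growing clockwise seen from above to a stop at 1.25 rad, pointer at the green dot. Starts between 0 and 0.25. Friction 0.08 N m, stays where left. The blade has about 0.18 rad of play each way in the slot, so the key turns that much before the rotor follows.
- mouse: Black computer mouse 62 x 112 x 35 mm lying on the bench, a bystander. Origin: centre of the underside.
- back_carrier: Loose ivory sample-tube carrier 32 x 188 x 97 mm standing at the far edge of the bench (the left one of two), long side along world y, a bystander. Origin: centre of the underside.

How it is judged:
By the outcome, as a careful person would: the job done as asked, in the order asked, and still so for the second after the job is handed in, with the robot touching nothing.
It also fails if it takes over 51 s, if anything falls off the work surface, if the arm or the gripper's body presses on something with over 40 N, if the wrist force passes 120 N, or if a joint passes its speed limit or range.

## Robot

A 6-joint arm with a two-finger parallel gripper is mounted at the origin on the work surface; the furniture and walls round the work are solid. World frame = base frame: x ahead of the robot, y to its left, z up, the work surface at z = 0. Lengths are in m, angles in rad, forces in N, time in s.
With the tool pointing down it reaches from about 0.275 to 0.875 m from the base axis. Payload 12.5 kg.
Tool frame: the origin (TCP) lies on the centre line of the jaws, within the pads' length; the fingertips stand 14 mm ahead of it and the grasp point (between the pads) lies 5 mm behind it; z points along the fingers, y is the line along which they close (so a half turn about z gives the same grasp; the last joint's range is limited). The gripper opens to 85 mm and grips with 20 to 120 N. Pads are 22 mm wide; open, the fingers measure 114 mm over their backs; the gripper's body (76 mm by 85 mm) begins 54 mm behind the grasp point. The pads swing forward as they close: fully open they stand 13 mm farther back than shut.
Start: joints at [-1.337, 0.351, 1.652, -0, 1.139, -0.085], TCP at [0.172, -0.522, 0.21] pointing down, gripper open.
Joint ranges: [-2.75, 2.75], [-0.79, 2.1], [0.01, 2.65], [-1.57, 4.71], [0.07, 3.14], [-2.87, 2.87]. Speed limits (rad/s): [2.22, 2.22, 2.79, 3.14, 3.14, 3.14].

## Interface

Orientations are given as a 3x3 rotation matrix whose columns are the frame's x, y, z axes.
In Python, from workcell import ctrl, vision, models gives the robot as it stands.
- The arm moves only by the tool drive_tool, never from a script. Its argument "deltas" is text: rows parted by semicolons, each of 6 numbers parted by spaces: the shift along the tool's x, y, z in mm, then the turn, a rotation vector about the tool's x, y, z in degrees. In form: tx ty tz rx ry rz; .... A call has 1 to 20 rows; each row is the pose to reach, as a shift and turn from the pose commanded when the call began, along the tool's axes at that moment; what a row does not reach only later rows make up. A row lasts 1/8 s, in which the tool goes at most 62.5 mm and 10.7 degrees, less where a joint would pass 70% of its speed; a pose out of reach is approached as far as the arm can. A call with a gripper value outside its range is refused whole. "gripper" is the closure, from 0 (fully open) to 1 (shut), set as the call begins (left out, the last holds). The fingers move at their own pace and stop on an object; "squeeze" is the grip in N (left out, the last holds). Time passes only in rows, so rows that repeat a pose let the fingers close. It gives the time, the measured TCP pose, the force, the opening and the grip force at its end, in the units of the state.
- ctrl.state(): the state, without advancing time (a new reading comes with each control period).
- vision.read_camera(name): name is "scene" or "top"; returns the picture (400x640x3 uint8, blue, green, red); there is no depth.
- vision.get_calibration(name): a dict with "mtx" (3x3 intrinsics, pixels), "k1" (the pictures are not rectified: a ray, as slopes to the right and down, at radius r is drawn at 1 + k1 r^2 times it, then the intrinsics apply), "pose" (4x4, takes a point from camera to world coordinates). Camera axes: x right, y down, z forward; pixel columns grow to the right and rows downward; lengths in m; the calibration is good to about 2 mm. A picture is of the moment at which its call begins. get_calibration takes no time and is no camera call.
- ctrl.sign_off(): hands the job in; it is judged then, once.
Trained networks look in the newest picture that a camera, given by its name, has taken for a name from the list of things; names that differ only in an ending like _2 or _b are one class to them, and where a whole thing is asked for, a point or a joint stands for the part that bears it (a point fixed in the world has none). Each returns a list of dicts, best first, with "conf" (0 to 1); they miss things now and then, are a little off and sometimes report something else, mostly with a low value. They report only what shows in the picture. A call takes as long as a camera call.
- models.boxes_of(label, camera): "box" ([left, top, right, bottom] as shares, 0 to 1, of the picture: columns of its width, rows of its height, round what is visible of it).
- models.outline_of(label, camera): "pixels" (400x640 bool, what is visible of it) and "box" ([left, top, right, bottom] as shares, 0 to 1, of the picture: columns of its width, rows of its height, round what is visible of it).
The state is a dict: "clock": time; "joint_pos": joint angles; "dq": joint speeds; "joint_torque": joint torques, N m; "position": TCP position; "eef_rot": TCP orientation; "ft_force": force on the tool from outside, world axes, zero at the start; "wrist_torque": the same for the moment, N m; "opening": finger opening in m; "finger_force": force on a finger pad.
Only numpy, scipy, OpenCV 4.12 (cv2) and the standard library are available. Lean on these libraries where they do the work, as an engineer would, in place of code of your own. Each camera call takes 0.05 s, during which the arm holds its last target. There are 200 camera calls.

## Working session

There is one attempt and no reset: what is moved stays moved. The work goes in short steps, Python scripts to look and compute and a tool call to move; the robot and the scene stay as the last step left them, time stands still between calls to the robot, and variables do not carry over. Pictures are saved under pics/ and viewed, at most 10 in all, crops included, and the job is handed in when it is done.

Besides the shell and the picture viewer there is one more tool, called after "Call:" as name(argument=value, ...) on one line, values as JSON. drive_tool: Moves the arm, as the interface text tells. Its arguments: {"type":"object","properties":{"deltas":{"type":"string"},"gripper":{"type":"number"},"squeeze":{"type":"number"}},"required":["deltas"]}

```bash
mkdir -p pics
cat > h.py <<'E'
import numpy as np, cv2
from workcell import ctrl, vision, models
def ray(cam,u,v):
    c=vision.get_calibration(cam);K=np.array(c["mtx"]);T=np.array(c["pose"]);k=c["k1"]
    d=np.array([(u-K[0,2])/K[0,0],(v-K[1,2])/K[1,1]]);s=d.copy()
    for _ in range(30): s=d/(1+k*(s@s))
    return T[:3,3],T[:3,:3]@np.array([s[0],s[1],1])
def at(cam,u,v,z):
    o,r=ray(cam,u,v);return o+r*(z-o[2])/r[2]
def px(cam,P):
    c=vision.get_calibration(cam);K=np.array(c["mtx"]);T=np.array(c["pose"])
    p=T[:3,:3].T@(np.array(P)-T[:3,3]);s=p[:2]/p[2];s=s*(1+c["k1"]*(s@s))
    return np.array([K[0,0]*s[0]+K[0,2],K[1,1]*s[1]+K[1,2]])
E
python3 - <<'E'
from h import *
for n in("scene","top"):
    cv2.imwrite(f"pics/{n}0.png",vision.read_camera(n))
    c=vision.get_calibration(n);print(n,c)
    for l in("yellow_key","blue_key","key_dock","station","switch_slot","mouse"):
        for d in models.boxes_of(l,n)[:2]:print(l,round(d["conf"],2),(np.array(d["box"])*[640,400,640,400]).round(1))
s=ctrl.state();print(s["clock"],s["position"],s["eef_rot"],s["opening"])
E
```

```text
scene {'mtx': array([[465.41976535,   0.        , 323.52278978],
       [  0.        , 465.41976535, 204.79400282],
       [  0.        ,   0.        ,   1.        ]]), 'k1': -0.008806553981823508, 'pose': array([[-3.97589720e-01,  7.79327588e-01, -4.84325227e-01,
         9.87008333e-01],
       [ 9.17563021e-01,  3.37276998e-01, -2.10528688e-01,
         1.78216509e-01],
       [-7.19055886e-04, -5.28102960e-01, -8.49180043e-01,
         9.48892369e-01],
       [ 0.00000000e+00,  0.00000000e+00,  0.00000000e+00,
         1.00000000e+00]])}
yellow_key 0.52 [377.5 221.4 385.5 234.6]
blue_key 0.51 [362.  249.4 371.5 266. ]
key_dock 0.96 [344.9 216.2 400.  289.2]
station 0.69 [233.2 156.3 314.1 225.2]
switch_slot 0.45 [266.5 273.5 356.3 328.4]
mouse 0.65 [249.6 125.  291.8 151.6]
top {'mtx': array([[369.35895555,   0.        , 319.69943369],
       [  0.        , 369.35895555, 198.97714226],
       [  0.        ,   0.        ,   1.        ]]), 'k1': 0.025551233833835924, 'pose': array([[ 0.01246887, -0.99736075,  0.07152661,  0.45397439],
       [-0.99968361, -0.01399669, -0.02089892, -0.04207674],
       [ 0.0218449 , -0.07124339, -0.99721972,  0.94598825],
       [ 0.        ,  0.        ,  0.        ,  1.        ]])}
yellow_key 0.57 [251.7 204.  262.  216.2]
blue_key 0.61 [253.5 171.9 260.6 183.2]
key_dock 0.63 [243.3 164.1 276.  229.5]
station 0.61 [331.  187.7 400.1 245.9]
switch_slot 0.2 [377.3 266.1 421.4 291.1]
mouse 0.56 [379.9 264.7 421.7 292.3]
0.7 [ 0.17242555 -0.52226723  0.21038771] [[ 9.49606795e-01  3.13443671e-01  3.38736808e-06]
 [ 3.13443671e-01 -9.49606795e-01  7.85893095e-06]
 [ 5.67999992e-06 -6.40114514e-06 -1.00000000e+00]] 0.08568383571023575
```

View pics/scene0.png

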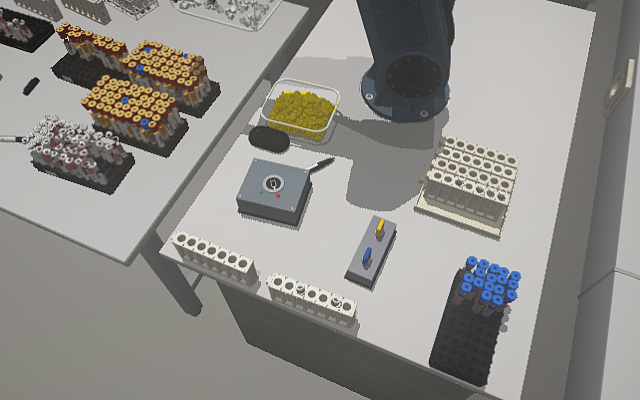

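View pics/top0.png

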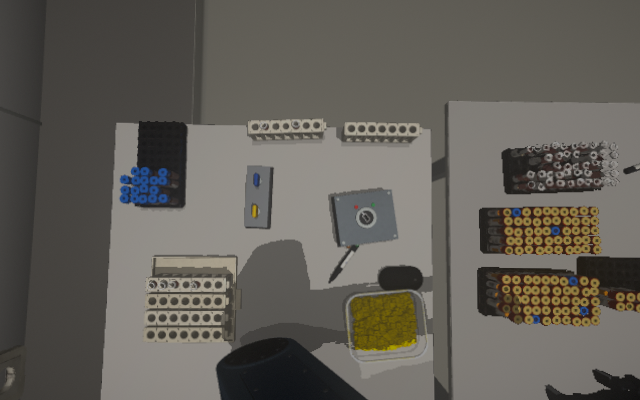

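The scene view shows yellow (380,228) and blue (367,256) in the dock and the switch at (273,184). The top view shows yellow (255,211), blue (256,179) and the switch at (366,218), with the red dot at about (356,207) and green at about (375,207).

Run:
```python
from h import *
from scipy.optimize import least_squares
I={n:vision.read_camera(n) for n in("scene","top")}
def cen(n,hl,hh,box,smin=90,vmin=50):
    x0,y0,x1,y1=box;h=cv2.cvtColor(I[n][y0:y1,x0:x1],cv2.COLOR_BGR2HSV).astype(int)
    m=(h[...,0]>=hl)&(h[...,0]<=hh)&(h[...,1]>smin)&(h[...,2]>vmin)
    ys,xs=np.nonzero(m);return np.array([xs.mean()+x0,ys.mean()+y0]),len(xs)
def tri(p,q):
    A=[];b=[]
    for n,u in(("scene",p),("top",q)):
        o,r=ray(n,*u);r=r/np.linalg.norm(r);M=np.eye(3)-np.outer(r,r);A.append(M);b.append(M@o)
    return np.linalg.lstsq(np.vstack(A),np.hstack(b),rcond=None)[0]
for nm,hl,hh,bs,bt in(("yellow",20,35,(365,210,395,245),(245,195,270,225)),("blue",100,130,(355,240,380,270),(245,165,270,190)),("red",0,8,(262,180,295,205),(345,200,365,215)),("green",45,85,(255,180,275,200),(366,198,385,215))):
    p,a=cen("scene",hl,hh,bs);q,b=cen("top",hl,hh,bt);print(nm,p,a,q,b,tri(p,q).round(4),at("scene",*p,.06).round(4),at("top",*q,.06).round(4), "at .0745", at("scene",*p,.0745).round(4),at("top",*q,.0745).round(4))
o=models.outline_of("key_dock","top");
for n in("scene","top"):
  for l in("key_dock","station"):
    o=models.outline_of(l,n)
    if o:
        m=o[0]["pixels"].astype(np.uint8);print(l,n,o[0]["conf"],m.sum(),cv2.minAreaRect(cv2.findNonZero(m)))
a=cv2.resize(I["top"][150:250,235:405],None,fx=4.5,fy=4.5,interpolation=cv2.INTER_CUBIC)
cv2.imwrite("pics/t1.png",a)
b=cv2.resize(I["scene"][145:235,230:320],None,fx=6,fy=6,interpolation=cv2.INTER_CUBIC)
cv2.imwrite("pics/s1.png",b)
```

```text
yellow [379.51764706 227.21176471] 85 [254.44444444 210.84722222] 72 [0.4869 0.0938 0.0648] [0.4844 0.093  0.06  ] [0.4869 0.0949 0.06  ] at .0745 [0.4926 0.0944 0.0745] [0.4864 0.0927 0.0745]
blue [366.8490566 253.       ] 53 [255.68 179.18] 50 [0.5612 0.0913 0.0755] [0.5537 0.0896 0.06  ] [0.5631 0.0938 0.06  ] at .0745 [0.5608 0.091  0.0745] [0.5613 0.0916 0.0745]
red [277.5 195.2] 10 [355.5 206.5] 12 [ 0.5004 -0.1467  0.0645] [ 0.4981 -0.1486  0.06  ] [ 0.5006 -0.147   0.06  ] at .0745 [ 0.506  -0.1433  0.0745] [ 0.4998 -0.1453  0.0745]
green [260.5 191.2] 10 [372.88888889 204.33333333] 9 [ 0.506 -0.188  0.064] [ 0.5037 -0.1893  0.06  ] [ 0.5064 -0.189   0.06  ] at .0745 [ 0.5116 -0.1833  0.0745] [ 0.5055 -0.1866  0.0745]
key_dock scene 0.68 1723 ((371.6572570800781, 251.39028930664062), (29.680652618408203, 71.39529418945312), 25.34617805480957)
station scene 0.98 3767 ((273.478759765625, 190.5814208984375), (70.29950714111328, 58.856380462646484), 14.620874404907227)
key_dock top 0.89 1534 ((257.85797119140625, 197.12745666503906), (27.257505416870117, 64.0686264038086), 3.094058036804199)
station top 0.85 3063 ((364.0213317871094, 218.4320526123047), (52.196388244628906, 61.24079513549805), 80.83765411376953)
```

View pics/t1.png

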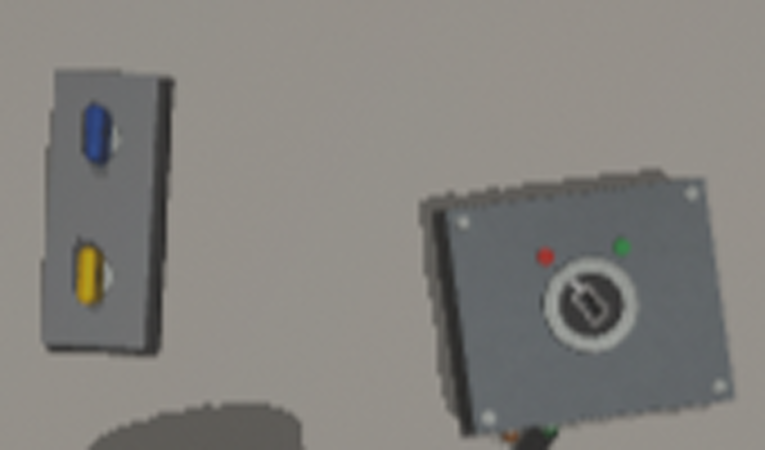

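View pics/s1.png

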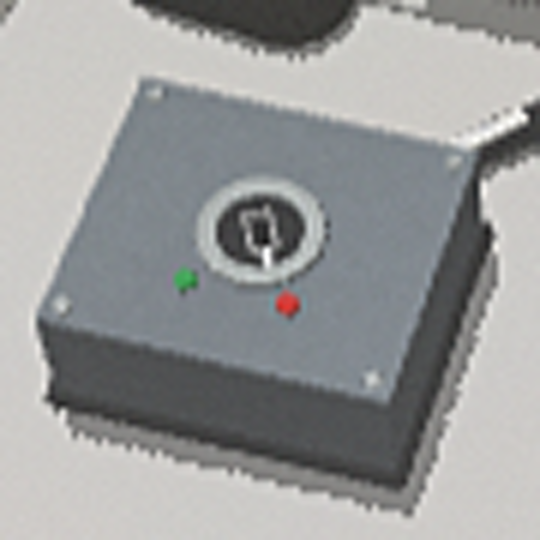

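```bash
cat >> h.py <<'E'
def R2(t,p): c,s=np.cos(t),np.sin(t);p=np.array(p,float);return np.c_[c*p[:,0]-s*p[:,1],s*p[:,0]+c*p[:,1]]
def headcen(cam,x,y,t,zt,z0=32,z1=66):
    p=R2(t,[(a,b) for a in(-.015,.015) for b in(-.005,.005)])+[x,y]
    P=np.array([px(cam,(*q,z)) for q in p for z in(zt+z0/1e3,zt+z1/1e3)],np.float32)
    M=cv2.moments(cv2.convexHull(P));return np.array([M["m10"],M["m01"]])/M["m00"]
E
python3 - <<'E'
from h import *
from scipy.optimize import least_squares
t=lambda u,v:((u+.5)/4.5-.5+235,(v+.5)/4.5-.5+150)
s=lambda u,v:((u+.5)/6-.5+230,(v+.5)/6-.5+145)
obs=[]
R=.035
mod={"c":(0,0,.063),"r":(R*np.cos(.62),R*np.sin(.62),.06),"g":(R*np.cos(.63),-R*np.sin(.63),.06),"fl":(.06,.07,.06),"fr":(.06,-.07,.06),"nr":(-.06,-.07,.06),"nl":(-.06,.07,.06)}
T=dict(c=t(590,304),r=t(545,257),g=t(622,246),fl=t(444,209),fr=t(706,178),nr=t(734,398),nl=t(468,433))
S=dict(c=s(262,230),r=s(288,305),g=s(185,280),fl=s(393,402),fr=s(40,320),nr=s(145,78),nl=s(477,150))
def fit(cams):
    def f(p):
        r=[]
        for n,D in(("top",T),("scene",S)):
            if n not in cams: continue
            for k in mod:
                xy=R2(p[2],[mod[k][:2]])[0]+p[:2]; r+=list((px(n,(*xy,mod[k][2]))-D[k])*(3 if k=="c" else 1))
        return r
    q=least_squares(f,[.474,-.17,.1],loss="soft_l1");return q
for c in(["top"],["scene"],["top","scene"]):
    q=fit(c);print(c,q.x.round(4),np.round(q.fun,1))
print(at("top",*T["c"],.063),at("scene",*S["c"],.063))
for z in(.0612,): print("ptr",at("top",*t(573,284),z),at("scene",*s(266,258),z))
Y=dict(scene=(379.52,227.21),top=(254.44,210.85));B=dict(scene=(366.85,253),top=(255.68,179.18))
def f(p,cams):
    r=[]
    for n in cams:
        for sg,D in((-1,Y),(1,B)):
            xy=R2(p[2],[(sg*.0375,0)])[0]+p[:2];r+=list(headcen(n,*xy,p[2],.012)-D[n])
    return r
for c in(["top"],["scene"],["top","scene"]):
    q=least_squares(f,[.524,.093,-.03],args=(c,));p=q.x
    print(c,p.round(4),q.fun.round(2),"yellow",(R2(p[2],[(-.0375,0)])[0]+p[:2]).round(4))
E
```

```text
['top'] [ 0.4752 -0.1713  0.1314] [-0.1 -0.  -0.1 -0.3 -0.3  0.2  0.3 -0.2 -0.5 -0.1 -0.1  0.6  1.1 -0.2]
['scene'] [ 0.4731 -0.1718  0.1482] [-0.1 -0.2  0.3  0.   0.5  0.3 -0.3  0.1 -0.5  0.2 -0.3 -0.1  0.4  0. ]
['top', 'scene'] [ 0.4743 -0.1714  0.1388] [ 0.1  1.2 -0.1  0.2 -0.4  0.6  0.2  0.4 -0.6  0.1  0.1  0.8  1.3  0.4
 -0.3  1.1  0.1  0.5  0.3  0.6 -0.7  0.8 -0.7  0.4 -0.1  0.1  0.5  0.7]
[ 0.4751959  -0.17133308  0.063     ] [ 0.47326454 -0.17162427  0.063     ]
ptr [ 0.48577831 -0.16247218  0.0612    ] [ 0.48326076 -0.16506978  0.0612    ]
['top'] [ 0.5248  0.0941 -0.0294] [-0.24 -0.28  0.23  0.17] yellow [0.4873 0.0952]
['scene'] [ 0.5195  0.0898 -0.0238] [-0.58 -1.51 -0.8   0.9 ] yellow [0.482  0.0907]Traceback (most recent call last):
  File "<stdin>", line 31, in <module>
    return func(*args, **kwargs)
    result = trf(vector_fun.fun, vector_fun.jac, x0, f0, J0, lb, ub, ftol, xtol,
                 gtol, max_nfev, x_scale, loss_function, tr_solver,
                 tr_options.copy(), verbose, callback=callback_wrapped)
    return trf_no_bounds(
        fun, jac, x0, f
[... 810 characters left out ...]
_eval in f_evals]
                                    ^^^^^^^
    f = np.atleast_1d(self.fun(x, *self.args, **self.kwargs))
                      ~~~~~~~~^^^^^^^^^^^^^^^^^^^^^^^^^^^^^^
    return np.atleast_1d(self.fun(x))
                         ~~~~~~~~^^^
    return self.f(x, *self.args, **self.kwargs)
           ~~~~~~^^^^^^^^^^^^^^^^^^^^^^^^^^^^^^
  File "<stdin>", line 28, in f
  File "h.py", line 17, in headcen
    P=np.array([px(cam,(*q,z)) for q in p for z in(zt+z0/1e3,zt+z1/1e3)],np.float32)
                ~~^^^^^^^^^^^^
  File "h.py", line 11, in px
    c=vision.get_calibration(cam);K=np.array(c["mtx"]);T=np.array(c["pose"])
ValueError: time passes only in moves, steps and waits
```

Call:
drive_tool(deltas="492 -487 50 0 0 20;492 -487 50 0 0 20;492 -487 50 0 0 20;492 -487 50 0 0 20;492 -487 50 0 0 20;492 -487 50 0 0 20;492 -487 50 0 0 20;492 -487 50 0 0 20;492 -487 50 0 0 20;492 -487 50 0 0 20;492 -487 50 0 0 20;492 -487 50 0 0 20;492 -487 50 0 0 20;492 -487 50 0 0 20;492 -487 50 0 0 20;492 -487 50 0 0 20", gripper=0.4, squeeze=50)

```text
clock: 3.05
position: [0.4869, 0.0938, 0.1606]
eef_rot: [[1.0, -0.031, 0.0], [-0.031, -1.0, 0.0], [0.0, -0.0, -1.0]]
ft_force: [0.1, -0.3, 0.7]
opening: 0.0511
finger_force: 0.0
```

Call:
drive_tool(deltas="0 0 40 0 0 0;0 0 75 0 0 0;0 0 97 0 0 0;0 0 97 0 0 0;0 0 97 0 0 0")

```text
clock: 3.68
position: [0.4875, 0.0943, 0.0643]
eef_rot: [[1.0, -0.031, 0.001], [-0.031, -1.0, 0.0], [0.001, -0.0, -1.0]]
ft_force: [0.2, -0.5, 0.3]
opening: 0.0511
finger_force: 0.0
```

Call:
drive_tool(deltas="0 0 0 0 0 0;0 0 0 0 0 0;0 0 0 0 0 0;0 0 0 0 0 0;0 0 0 0 0 0;0 0 0 0 0 0", gripper=1)

```text
clock: 4.42
position: [0.487, 0.0944, 0.0634]
eef_rot: [[1.0, -0.03, -0.0], [-0.03, -1.0, 0.0], [-0.0, -0.0, -1.0]]
ft_force: [0.2, -0.2, -0.2]
opening: -0.0001
finger_force: 0.0
```

Run:
```python
from h import *
a=vision.read_camera("scene")[165:285,290:430];b=vision.read_camera("top")[150:250,220:320]
a=cv2.resize(a,(560,480),interpolation=cv2.INTER_CUBIC)
b=cv2.resize(b,(480,480),interpolation=cv2.INTER_CUBIC)
o=np.hstack([a,b]);o=cv2.resize(o,(800,369));cv2.imwrite("pics/c2.png",o)
```

```text
(no output)
```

View pics/c2.png

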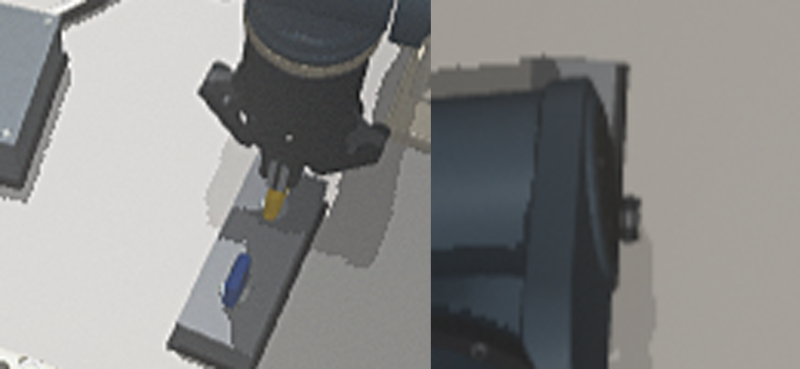

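The key still stands at scene (379,231), with the closed fingers' tips at about (380,226). The opening reads as shut, so I'll check this geometrically.

Run:
```python
from h import *
s=ctrl.state();print(s["clock"],s["opening"],s["finger_force"],s["position"],s["joint_torque"].__str__())
for z in(.044,.049,.058,.068,.078,.09,.12):print(z,px("scene",(.487,.0944,z)).round(1),px("scene",(.502,.0944,z)).round(1),px("top",(.487,.0944,z)).round(1))
I=vision.read_camera("scene");h=cv2.cvtColor(I,cv2.COLOR_BGR2HSV)[205:245,362:398].astype(int)
m=(h[...,0]>=18)&(h[...,0]<=35)&(h[...,1]>90)
ys,xs=np.nonzero(m);print(xs.min()+362,xs.max()+362,ys.min()+205,ys.max()+205,m.sum())
cv2.imwrite("pics/c3.png",cv2.resize(I[195:250,350:410],None,fx=10,fy=10,interpolation=cv2.INTER_CUBIC))
```

```text
4.525 -1.8891681413986122e-05 0.0 [0.48694683 0.09440549 0.0633564 ] [ 3.47548827e-03 -4.91762674e+01 -2.09642601e+01  3.15290636e-04
  8.04148112e-04  1.13224101e-05]
0.044 [379.  231.9] [376.7 237.4] [255.7 211.1]
0.049 [379.2 230.8] [376.9 236.4] [255.4 211. ]
0.058 [379.6 228.9] [377.3 234.4] [254.8 210.8]
0.068 [380.1 226.6] [377.7 232.2] [254.1 210.7]
0.078 [380.6 224.3] [378.2 230. ] [253.5 210.5]
0.09 [381.2 221.6] [378.8 227.2] [252.7 210.3]
0.12 [382.7 214.4] [380.2 220.1] [250.5 209.8]
376 383 226 236 50
```

View pics/c3.png

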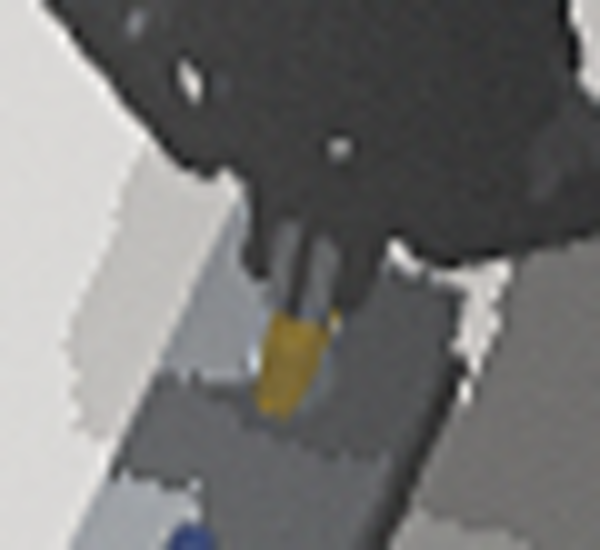

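The fingers look shut just above or behind the yellow head (pads' lower ends at row 226, yellow in rows 226–236). I'll raise the arm and see whether the key follows.

Call:
drive_tool(deltas="0 0 -15 0 0 0;0 0 -35 0 0 0;0 0 -60 0 0 0;0 0 -60 0 0 0;0 0 -60 0 0 0")

```text
clock: 5.2
position: [0.4867, 0.0944, 0.1233]
eef_rot: [[1.0, -0.03, -0.0], [-0.03, -1.0, -0.0], [-0.0, 0.0, -1.0]]
ft_force: [0.1, 0.6, -0.3]
opening: 0.0002
finger_force: 0.0
```

Run:
```python
from h import *
I=vision.read_camera("scene");J=vision.read_camera("top")
h=cv2.cvtColor(I,cv2.COLOR_BGR2HSV)[170:250,350:410].astype(int)
m=(h[...,0]>=18)&(h[...,0]<=35)&(h[...,1]>90)
ys,xs=np.nonzero(m);print(m.sum(),(xs.min()+350,xs.max()+350,ys.min()+170,ys.max()+170))
a=cv2.resize(I[180:250,350:420],(500,500),interpolation=cv2.INTER_CUBIC)
cv2.imwrite("pics/c4.png",a)
print(ctrl.state()["opening"],px("scene",(.498,.0944,.109)),px("scene",(.498,.0944,.078)))
```

```text
88 (np.int64(376), np.int64(384), np.int64(219), np.int64(236))
8.04781809213352e-05 [380.32560423 221.2318551 ] [378.83147217 228.46057181]
```

View pics/c4.png

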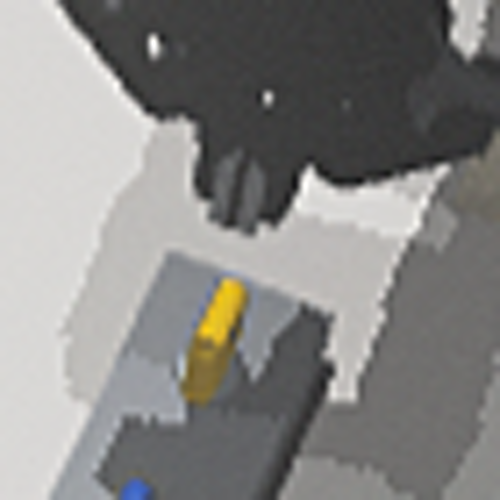

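The key is still upright in its slot. The finger tips show at about (384,213), where I expected (380,221), so there is a tool offset of either −22 mm in x or +35 mm in z. I'll touch the bare bench with the closed tips to find which.

Call:
drive_tool(deltas="17 60 0 0 0 0;17 124 0 0 0 0;17 124 0 0 0 0;17 124 45 0 0 0;17 124 93 0 0 0;17 124 93 0 0 0;17 124 93 0 0 0")

```text
clock: 6.18
position: [0.5009, -0.0297, 0.0316]
eef_rot: [[1.0, -0.03, 0.001], [-0.03, -1.0, -0.0], [0.001, 0.0, -1.0]]
ft_force: [0.1, -0.9, 0.1]
opening: -0.0001
finger_force: 0.0
```

Run:
```python
from h import *
s=ctrl.state();print(s["position"],s["ft_force"],s["opening"])
print("base",px("scene",(0,0,0)),px("scene",(.1,0,0)),px("scene",(0,.1,0)),px("scene",(0,-.1,0)))
I=vision.read_camera("scene");J=vision.read_camera("top")
p=s["position"];u=px("scene",(p[0]+.011,p[1],p[2]-.014));print("tip exp",u)
c=np.round(u).astype(int);a=I[c[1]-50:c[1]+25,c[0]-40:c[0]+40]
a=cv2.resize(a,(640,600),interpolation=cv2.INTER_CUBIC)
cv2.imwrite("pics/c5.png",a);print("crop origin",c-[40,50])
```

```text
[ 0.50090046 -0.02966492  0.03157652] [ 0.14003393 -0.89903379  0.10901134] -8.224126323145348e-05
base [404.32409248  89.28463131] [392.89184455 113.33670274] [438.42810038  99.49608087] [371.27335221  79.40232883]
tip exp [323.00845955 227.28470759]
crop origin [283 177]
```

View pics/c5.png

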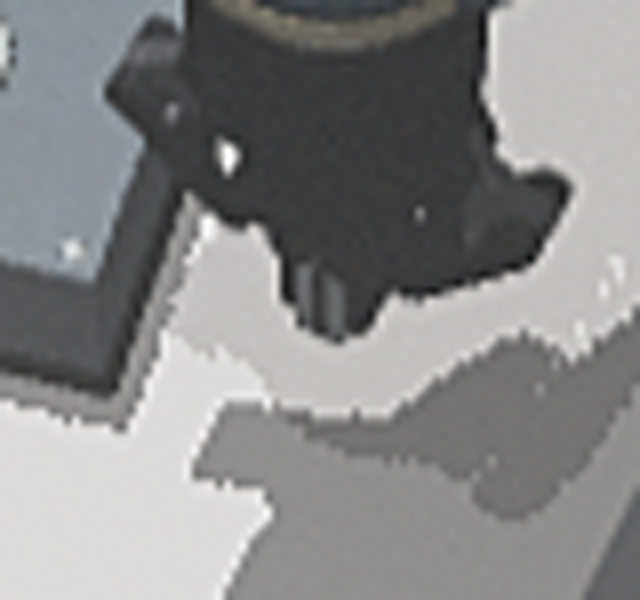

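Call:
drive_tool(deltas="0 0 7 0 0 0;0 0 14 0 0 0;0 0 14 0 0 0")

```text
clock: 6.65
position: [0.4998, -0.03, 0.0159]
eef_rot: [[1.0, -0.03, -0.001], [-0.03, -1.0, 0.0], [-0.001, -0.0, -1.0]]
ft_force: [0.2, 0.5, -0.4]
opening: 0.0001
finger_force: 0.0
```

Call:
drive_tool(deltas="0 0 1 0 0 0;0 0 2 0 0 0;0 0 3 0 0 0;0 0 4 0 0 0;0 0 4 0 0 0")

```text
clock: 7.28
position: [0.5002, -0.03, 0.0124]
eef_rot: [[1.0, -0.03, -0.0], [-0.03, -1.0, 0.0], [-0.0, -0.0, -1.0]]
ft_force: [-0.0, -0.9, 1.1]
opening: 0.0
finger_force: 0.0
```

Call:
drive_tool(deltas="0 0 2 0 0 0;0 0 4 0 0 0;0 0 6 0 0 0;0 0 8 0 0 0;0 0 8 0 0 0")

```text
clock: 7.9
position: [0.5001, -0.03, 0.0042]
eef_rot: [[1.0, -0.03, -0.0], [-0.03, -1.0, 0.0], [-0.0, -0.0, -1.0]]
ft_force: [0.4, -0.4, -0.2]
opening: -0.0005
finger_force: 0.0
```

Run:
```python
from h import *
s=ctrl.state();print(s["position"],s["ft_force"],s["opening"])
I=vision.read_camera("scene")
p=s["position"]
for dz in(-.014,.0,.02):print(px("scene",(p[0]+.011,p[1],p[2]+dz)))
a=I[170:250,280:370];cv2.imwrite("pics/c6.png",cv2.resize(a,(675,600),interpolation=cv2.INTER_CUBIC))
```

```text
[ 0.50010715 -0.03002844  0.00419838] [ 0.41574391 -0.43450375 -0.1982835 ] -0.0005228105060871649
[323.02033153 232.66007108]
[323.01042761 229.77167914]
[322.99589405 225.53287747]
```

View pics/c6.png

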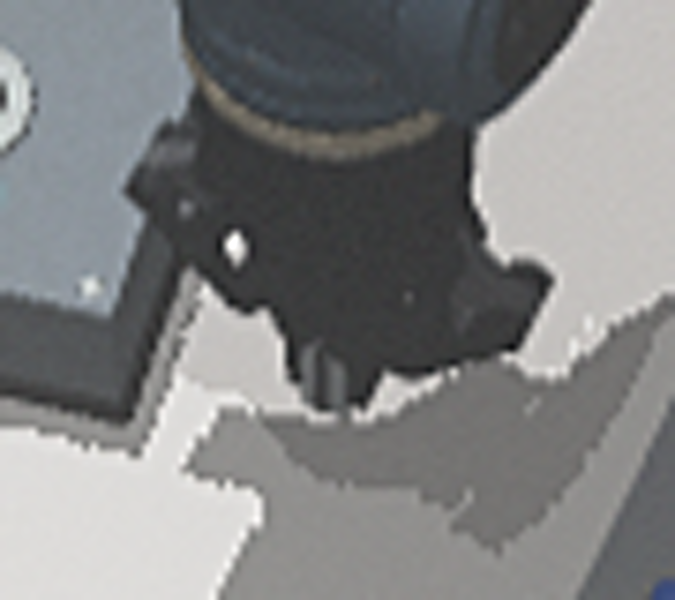

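The tips now show at about row 225, so they are still clear of the bench and roughly 30 mm or more higher than stated. I'll keep going down to contact in small steps.

Call:
drive_tool(deltas="0 0 3 0 0 0;0 0 6 0 0 0;0 0 9 0 0 0;0 0 12 0 0 0;0 0 14 0 0 0;0 0 14 0 0 0")

```text
clock: 8.7
position: [0.5001, -0.03, -0.0098]
eef_rot: [[1.0, -0.03, -0.0], [-0.03, -1.0, 0.0], [-0.0, -0.0, -1.0]]
ft_force: [-0.1, -0.0, -0.1]
opening: -0.0001
finger_force: 0.0
```

Call:
drive_tool(deltas="0 0 1 0 0 0;0 0 2 0 0 0;0 0 3 0 0 0;0 0 4 0 0 0;0 0 4 0 0 0")

```text
clock: 9.32
position: [0.5002, -0.0301, -0.0137]
eef_rot: [[1.0, -0.03, -0.0], [-0.03, -1.0, 0.0], [-0.0, -0.0, -1.0]]
ft_force: [1.1, -0.4, 0.5]
opening: 0.0005
finger_force: 0.0
```

Call:
drive_tool(deltas="0 0 1 0 0 0;0 0 2 0 0 0;0 0 3 0 0 0;0 0 4 0 0 0;0 0 4 0 0 0")

```text
clock: 9.95
position: [0.5002, -0.0301, -0.0177]
eef_rot: [[1.0, -0.03, -0.0], [-0.03, -1.0, 0.0], [-0.0, -0.0, -1.0]]
ft_force: [0.9, 0.3, -0.5]
opening: 0.0001
finger_force: 0.0
```

Call:
drive_tool(deltas="0 0 1 0 0 0;0 0 2 0 0 0;0 0 3 0 0 0;0 0 3 0 0 0")

```text
clock: 10.45
position: [0.5002, -0.0301, -0.0207]
eef_rot: [[1.0, -0.03, -0.0], [-0.03, -1.0, 0.0], [-0.0, -0.0, -1.0]]
ft_force: [-0.0, -0.6, 0.3]
opening: 0.0004
finger_force: 0.0
```

Call:
drive_tool(deltas="0 0 1 0 0 0;0 0 2 0 0 0;0 0 3 0 0 0;0 0 3 0 0 0")

```text
clock: 10.95
position: [0.5003, -0.0301, -0.021]
eef_rot: [[1.0, -0.03, 0.0], [-0.03, -1.0, -0.0], [0.0, 0.0, -1.0]]
ft_force: [-14.4, 0.3, 45.9]
opening: -0.0001
finger_force: 23.2
```

Call:
drive_tool(deltas="0 0 1 0 0 0;0 0 2 0 0 0;0 0 2 0 0 0")

```text
clock: 11.32
position: [0.5004, -0.0301, -0.0212]
eef_rot: [[1.0, -0.03, 0.0], [-0.03, -1.0, -0.0], [0.0, 0.0, -1.0]]
ft_force: [-24.9, 2.0, 79.5]
opening: 0.0001
finger_force: 39.8
```

Contact came at a reported z of −0.021, so the tips are 35 mm higher than the reported TCP implies (true z = reported + 0.035). I'll go up and back over the key.

Call:
drive_tool(deltas="0 0 -60 0 0 0;0 0 -126 0 0 0;-8 -60 -126 0 0 0;-17 -124 -126 0 0 0;-17 -124 -126 0 0 0;-17 -124 -126 0 0 0;-17 -124 -126 0 0 0", gripper=0.4)

```text
clock: 12.2
position: [0.4871, 0.0933, 0.1003]
eef_rot: [[0.999, -0.032, -0.0], [-0.032, -0.999, -0.0], [-0.0, 0.0, -1.0]]
ft_force: [0.3, 0.0, -0.2]
opening: 0.0512
finger_force: 0.0
```

Call:
drive_tool(deltas="0 0 40 0 0 0;0 0 72 0 0 0;0 0 72 0 0 0;0 0 72 0 0 0")

```text
clock: 12.7
position: [0.4877, 0.0939, 0.0293]
eef_rot: [[1.0, -0.031, 0.001], [-0.031, -1.0, 0.0], [0.001, -0.0, -1.0]]
ft_force: [-0.6, 0.4, 1.5]
opening: 0.0513
finger_force: 0.0
```

Call:
drive_tool(deltas="0 0 0 0 0 0;0 0 0 0 0 0;0 0 0 0 0 0;0 0 0 0 0 0;0 0 0 0 0 0", gripper=1)

```text
clock: 13.32
position: [0.4874, 0.0944, 0.0292]
eef_rot: [[1.0, -0.03, 0.001], [-0.03, -1.0, 0.0], [0.001, -0.0, -1.0]]
ft_force: [-2.3, -0.6, 7.5]
opening: 0.0092
finger_force: 50.1
```

Call:
drive_tool(deltas="0 0 -20 0 0 0;0 0 -45 0 0 0;0 0 -80 0 0 0;0 0 -80 0 0 0;0 0 -80 0 0 0")

```text
clock: 13.95
position: [0.4866, 0.0944, 0.108]
eef_rot: [[1.0, -0.03, -0.0], [-0.03, -1.0, -0.0], [-0.0, 0.0, -1.0]]
ft_force: [-0.6, 0.9, -0.6]
opening: 0.009
finger_force: 48.9
```

Run:
```python
from h import *
s=ctrl.state();print(s["clock"],s["position"],s["opening"],s["ft_force"])
J=vision.read_camera("top").astype(float);I=vision.read_camera("scene")
# rectify station top at z=.061 in world metric patch, 0.5mm/px, 50mm around
N=100;m=5000
out=[]
for cam,c0,im in(("top",(.4752,-.1713),J),("scene",(.4731,-.1717),I.astype(float))):
    g=np.linspace(-.025,.025,N)
    P=np.array([[px(cam,(c0[0]-a,c0[1]-b,.061)) for b in g[::2]] for a in g[::2]],np.float32)
    out.append(cv2.resize(cv2.remap(im.astype(np.uint8),P[...,0],P[...,1],cv2.INTER_CUBIC),(390,390),interpolation=cv2.INTER_CUBIC))
    gr=cv2.cvtColor(out[-1],cv2.COLOR_BGR2GRAY).astype(float)
    k=(np.arange(390)-194.5)/390*.051   # approx grid span
    X=-k[:,None]+0*gr;Y=-k[None]+0*gr;r=np.hypot(X,Y)
    # pointer: brightest within r 8.5..15mm
    w=np.where((r>.009)&(r<.0155),np.clip(gr-110,0,None),0);print(cam,"ptr angle",np.arctan2((w*Y).sum(),(w*X).sum()),w.sum())
    # slot rim inertia within r<10
    w=np.where(r<.0095,np.clip(gr-70,0,None),0);mx,my=(w*X).sum()/w.sum(),(w*Y).sum()/w.sum();
    cov=np.array([[(w*(X-mx)**2).sum(),(w*(X-mx)*(Y-my)).sum()],[0,(w*(Y-my)**2).sum()]])/w.sum();
    print("rim centroid mm",mx*1e3,my*1e3,"axis",.5*np.arctan2(2*cov[0,1],cov[0,0]-cov[1,1]))
    w=np.where((r>.014)&(r<.027),np.clip(gr-120,0,None),0);print("ring off mm",(w*X).sum()/w.sum()*1e3,(w*Y).sum()/w.sum()*1e3)
out.append(None)
cv2.imwrite("pics/c7.png",np.hstack(out[:2]))
h=cv2.cvtColor(I,cv2.COLOR_BGR2HSV)[150:250,350:420].astype(int)
mm=(h[...,0]>=18)&(h[...,0]<=35)&(h[...,1]>90);ys,xs=np.nonzero(mm);print(mm.sum(),xs.mean()+350,ys.mean()+150,xs.min()+350,xs.max()+350,ys.min()+150,ys.max()+150)
```

```text
13.95 [0.48659847 0.09438731 0.10796053] 0.008977035538142915 [-0.62236683  0.88702507 -0.55650053]
top ptr angle 0.6005905069172739 72284.0
rim centroid mm 1.3038915318254107 0.9548394810303957 axis 0.6819062048531513
ring off mm -1.1514147911855486 -1.2220652577134277Traceback (most recent call last):
  File "<stdin>", line 9, in <module>
  File "h.py", line 11, in px
    c=vision.get_calibration(cam);K=np.array(c["mtx"]);T=np.array(c["pose"])
ValueError: time passes only in moves, steps and waits
```

```bash
sed -i '2a _C={}\ndef cal(n):\n    if n not in _C:_C[n]=vision.get_calibration(n)\n    return _C[n]' h.py; sed -i 's/c=vision.get_calibration(cam)/c=cal(cam)/' h.py
cat > sl.py <<'E'
from h import *
J=vision.read_camera("top");I=vision.read_camera("scene")
out=[]
for cam,c0,im in(("top",(.4752,-.1713),J),("scene",(.4731,-.1717),I)):
    k=np.linspace(.025,-.025,390);g=k[::13]
    P=np.array([[px(cam,(c0[0]+a,c0[1]+b,.061)) for b in np.linspace(.025,-.025,40)] for a in np.linspace(.025,-.025,40)],np.float32)
    P=np.stack([cv2.warpAffine(P[...,i],np.float32([[389/39,0,0],[0,389/39,0]]),(390,390)) for i in(0,1)],-1)
    o=cv2.remap(im,P[...,0],P[...,1],cv2.INTER_CUBIC);out.append(o)
    gr=cv2.cvtColor(o,cv2.COLOR_BGR2GRAY).astype(float);X=k[:,None]+0*gr;Y=k[None]+0*gr
    w=np.where(np.hypot(X,Y)<.028,np.clip(gr-150,0,None),0);cx=cy=0
    for t in range(3):
        r=np.hypot(X-cx,Y-cy);bins=(r>.017)&(r<.0255)
        # ring fit: centroid over angular bins
        a=np.arctan2(Y-cy,X-cx);pts=[]
        for q in np.arange(-3.1,3.1,.2):
            s=(abs(a-q)<.1)&(r>.015)&(r<.029);ww=np.clip(gr[s]-140,0,None)
            if ww.sum()>0:pts.append(((X[s]*ww).sum()/ww.sum(),(Y[s]*ww).sum()/ww.sum()))
        pts=np.array(pts);A=np.c_[2*pts,np.ones(len(pts))];z=np.linalg.lstsq(A,(pts**2).sum(1),rcond=None)[0];cx,cy=z[:2]
    r=np.hypot(X-cx,Y-cy);a=np.arctan2(Y-cy,X-cx)
    s=(r<.0165)&(r>.0095);w=np.where(s,np.clip(gr-100,0,None),0)
    prof=[gr[s&(abs(a-q)<.06)].mean().round(0) for q in np.arange(.2,1.2,.1)]
    s2=r<.0095;d=np.where(s2,np.clip(70-gr,0,None),0)
    print(cam,"centre",c0[0]+cx,c0[1]+cy,"ptr",prof)
cv2.imwrite("pics/c7.png",np.hstack(out))
E
python3 sl.py
```

```text
top centre 0.47484031900976553 -0.17219731467531804 ptr [np.float64(87.0), np.float64(91.0), np.float64(102.0), np.float64(126.0), np.float64(152.0), np.float64(155.0), np.float64(127.0), np.float64(95.0), np.float64(86.0), np.float64(86.0)]
scene centre 0.472176629545581 -0.1732640084137292 ptr [np.float64(92.0), np.float64(96.0), np.float64(99.0), np.float64(140.0), np.float64(226.0), np.float64(236.0), np.float64(168.0), np.float64(107.0), np.float64(83.0), np.float64(78.0)]
```

View pics/c7.png

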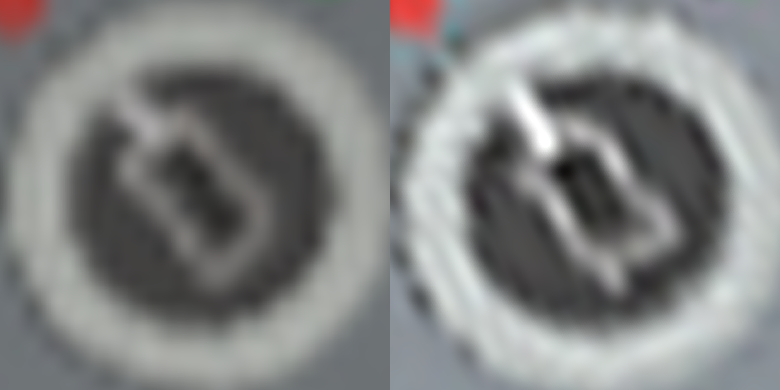

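Rectified slot, both views: the slot rim centre comes out at about (0.4748,−0.172) from the top camera and (0.4723,−0.1732) from the scene camera. Slot angle is about 0.66 rad. Next I'll get the key position per camera, so that calibration bias cancels.

Run:
```python
from h import *
from scipy.optimize import least_squares
for n,u in(("scene",(379.52,227.21)),("top",(254.44,210.85))):
    q=least_squares(lambda p:headcen(n,*p,-.03,.012)-u,[.487,.094],x_scale=.01,diff_step=1e-3);print(n,q.x.round(4),q.cost)
    P=[px(n,(q.x[0]+a,q.x[1]+b,z)) for a in(-.015,.015) for b in(-.005,.005) for z in(.044,.078)];print(np.min(P,0),np.max(P,0))
# lifted key in hand vs. docked blue key: blue with wide threshold, scene
I=vision.read_camera("scene");h=cv2.cvtColor(I,cv2.COLOR_BGR2HSV).astype(int)
for nm,hl,hh,(x0,y0,x1,y1) in(("blue",100,130,(350,235,385,275)),("yellow",15,38,(350,150,420,240))):
    s=h[y0:y1,x0:x1];m=(s[...,0]>=hl)&(s[...,0]<=hh)&(s[...,1]>(110 if nm=="blue" else 90))
    k,l,st,ce=cv2.connectedComponentsWithStats(m.astype(np.uint8));i=1+st[1:,4].argmax();print(nm,st[i][:5]+[x0,y0,0,0,0],ce[i]+[x0,y0])
    if nm=="blue":
        q=least_squares(lambda p:headcen("scene",*p,-.03,.012)-(ce[i]+[x0,y0]),[.56,.092],x_scale=.01,diff_step=1e-3);print(q.x)
```

```text
scene [0.4851 0.0932] 4.183342906804473e-12
[374.28527531 217.11705492] [384.85695572 237.3439562 ]
top [0.4867 0.0946] 1.9423222415040898e-11
[251.07801101 204.21811328] [257.81024796 217.40236216]
blue [363 247   8  12  39] [366.43589744 253.        ]
[0.55474293 0.08895285]
yellow [379 200   8  18  69] [382.68115942 209.04347826]
```

Call:
drive_tool(deltas="-4 60 0 0 0 -10;-4 120 0 0 0 -20;-4 180 0 0 0 -30;-4 240 0 0 0 -39.2;-4 266.6 0 0 0 -39.2;-4 266.6 0 0 0 -39.2;-4 266.6 0 0 0 -39.2;-4 266.6 0 0 0 -39.2;-4 266.6 0 0 0 -39.2")

```text
clock: 15.32
position: [0.475, -0.1711, 0.1084]
eef_rot: [[0.793, 0.609, -0.0], [0.609, -0.793, 0.0], [-0.0, -0.0, -1.0]]
ft_force: [0.1, -0.6, -0.2]
opening: 0.009
finger_force: 49.1
```

Run:
```python
from h import *
s=ctrl.state();R=np.array(s["eef_rot"]);print(s["clock"],s["position"],np.arctan2(R[1,0],R[0,0]),s["opening"],s["finger_force"])
d=np.array([.4747,-.1718,.108])-s["position"];print("tool delta mm",R.T@d*1e3)
I=vision.read_camera("scene");h=cv2.cvtColor(I,cv2.COLOR_BGR2HSV).astype(int)
x0,y0,x1,y1=240,130,320,200;s_=h[y0:y1,x0:x1];m=(s_[...,0]>=15)&(s_[...,0]<=38)&(s_[...,1]>90)
k,l,st,ce=cv2.connectedComponentsWithStats(m.astype(np.uint8));i=1+st[1:,4].argmax();print(st[i]+[x0,y0,0,0,0],ce[i]+[x0,y0])
P=[px("scene",(*(R2(.655,[(a,b)])[0]+[.4723,-.1732]),z)) for a in(-.015,.015) for b in(-.005,.005) for z in(.124,.158)];print(np.min(P,0),np.max(P,0))
```

```text
15.325 [ 0.47500581 -0.17109887  0.10839102] 0.6551428173004579 0.008969458703397175 49.06768262386322
tool delta mm [-0.66965695  0.36969383  0.39100394]
[295 130  25  11 140] [309.83571429 134.32857143]
[265.12834927 151.28386311] [273.76701317 172.42411972]
```

Call:
drive_tool(deltas="-0.3 0.2 13 0 0 0;-0.3 0.2 25 0 0 0;-0.3 0.2 25 0 0 0;-0.3 0.2 25 0 0 0")

```text
clock: 15.88
position: [0.4748, -0.1723, 0.0833]
eef_rot: [[0.794, 0.608, -0.0], [0.608, -0.794, 0.0], [-0.0, -0.0, -1.0]]
ft_force: [0.1, -0.2, 0.3]
opening: 0.0087
finger_force: 49.1
```

Run:
```python
from h import *
s=ctrl.state();R=np.array(s["eef_rot"]);print(s["clock"],s["position"],s["ft_force"])
d=np.array([.4747,-.1718,.083])-s["position"];print("tool delta mm",R.T@d*1e3)
I=vision.read_camera("scene");h=cv2.cvtColor(I,cv2.COLOR_BGR2HSV).astype(int)
x0,y0,x1,y1=255,150,290,192;s_=h[y0:y1,x0:x1];m=(s_[...,0]>=15)&(s_[...,0]<=38)&(s_[...,1]>90)
k,l,st,ce=cv2.connectedComponentsWithStats(m.astype(np.uint8));i=1+st[1:,4].argmax();print(st[i]+[x0,y0,0,0,0],ce[i]+[x0,y0])
P=[px("scene",(*(R2(.655,[(a,b)])[0]+[.4723,-.1732]),z)) for a in(-.015,.015) for b in(-.005,.005) for z in(.099,.133)];print(np.min(P,0),np.max(P,0))
```

```text
15.875 [ 0.47484517 -0.17232954  0.08333113] [ 0.12990945 -0.22036191  0.32602262]
tool delta mm [ 0.20685984 -0.50857401  0.33119546]
[267 160   7  18  70] [269.92857143 168.74285714]
[266.34620774 158.38796655] [274.79177132 179.01299063]
```

Call:
drive_tool(deltas="0.1 -0.4 2 0 0 0;0.1 -0.4 4 0 0 0;0.1 -0.4 6 0 0 0;0.1 -0.4 8 0 0 0;0.1 -0.4 9 0 0 0;0.1 -0.4 9 0 0 0")

```text
clock: 16.68
position: [0.4747, -0.1718, 0.0743]
eef_rot: [[0.794, 0.608, 0.0], [0.608, -0.794, 0.0], [0.0, -0.0, -1.0]]
ft_force: [1.2, 0.5, -1.3]
opening: 0.0092
finger_force: 49.1
```

Call:
drive_tool(deltas="0 0 1.5 0 0 0;0 0 3 0 0 0;0 0 4.5 0 0 0;0 0 6 0 0 0;0 0 6 0 0 0")

```text
clock: 17.3
position: [0.4747, -0.1718, 0.0683]
eef_rot: [[0.794, 0.608, 0.0], [0.608, -0.794, 0.0], [0.0, -0.0, -1.0]]
ft_force: [2.1, 3.1, -0.9]
opening: 0.0094
finger_force: 49.1
```

Call:
drive_tool(deltas="0 0 3 0 0 0;0 0 6 0 0 0;0 0 9 0 0 0;0 0 12 0 0 0;0 0 15 0 0 0;0 0 16 0 0 0;0 0 16 0 0 0")

```text
clock: 18.18
position: [0.4747, -0.1718, 0.0522]
eef_rot: [[0.794, 0.608, 0.0], [0.608, -0.794, 0.0], [0.0, 0.0, -1.0]]
ft_force: [2.6, 5.1, 1.2]
opening: 0.0087
finger_force: 49.3
```

Call:
drive_tool(deltas="0 0 1 0 0 0;0 0 2 0 0 0;0 0 3 0 0 0;0 0 4 0 0 0;0 0 4 0 0 0")

```text
clock: 18.8
position: [0.475, -0.1719, 0.05]
eef_rot: [[0.794, 0.608, 0.001], [0.608, -0.794, -0.0], [0.0, 0.001, -1.0]]
ft_force: [-5.1, 8.9, 29.2]
opening: 0.0089
finger_force: 53.4
```

Contact at a reported z of 0.050 matches the seated height. I'll ease the push and turn clockwise.

Call:
drive_tool(deltas="0 0 -1 0 0 0;0 0 -1 0 0 5;0 0 -1 0 0 10;0 0 -1 0 0 15;0 0 -1 0 0 20;0 0 -1 0 0 25;0 0 -1 0 0 30;0 0 -1 0 0 35;0 0 -1 0 0 40;0 0 -1 0 0 45;0 0 -1 0 0 50;0 0 -1 0 0 55;0 0 -1 0 0 60;0 0 -1 0 0 60;0 0 -1 0 0 60")

```text
clock: 20.68
position: [0.4749, -0.1725, 0.0501]
eef_rot: [[0.924, -0.383, 0.001], [-0.383, -0.924, -0.001], [0.001, 0.001, -1.0]]
ft_force: [-2.1, 1.3, 13.7]
opening: 0.0092
finger_force: 51.1
```

```bash
cat > st.py <<'E'
from h import *
s=ctrl.state();R=np.array(s["eef_rot"]);print(s["clock"],s["position"],"yaw",np.arctan2(R[1,0],R[0,0]),s["ft_force"],s["wrist_torque"],s["opening"])
E
python3 st.py
```

```text
20.675 [ 0.47491891 -0.17252193  0.05009956] yaw -0.3930977163428044 [-2.08295552  1.32849142 13.70473719] [ 0.35474715  0.32464881 -0.00552377] 0.00924718767739365
```

Call:
drive_tool(deltas="0 0 0 0 0 3;0 0 0 0 0 6;0 0 0 0 0 9;0 0 0 0 0 12;0 0 0 0 0 12")

```text
clock: 21.3
position: [0.4747, -0.1728, 0.0501]
eef_rot: [[0.824, -0.567, 0.0], [-0.567, -0.824, -0.002], [0.001, 0.001, -1.0]]
ft_force: [-3.5, -2.6, 13.5]
opening: 0.0093
finger_force: 51.1
```

```bash
python3 st.py
```

```text
21.3 [ 0.47474335 -0.17281726  0.05009631] yaw -0.6029656307295622 [-3.544185   -2.62264026 13.49652061] [-0.17514655  0.65179203  0.04616382] 0.009307481496936016
```

Call:
drive_tool(deltas="0 0 0 0 0 1;0 0 0 0 0 2;0 0 0 0 0 3;0 0 0 0 0 3")

```text
clock: 21.8
position: [0.4747, -0.1729, 0.0501]
eef_rot: [[0.793, -0.609, 0.0], [-0.609, -0.793, -0.002], [0.001, 0.001, -1.0]]
ft_force: [-3.8, -0.7, 13.4]
opening: 0.0089
finger_force: 51.2
```

```bash
python3 st.py
```

```text
21.8 [ 0.47468047 -0.17290643  0.05008841] yaw -0.6547557133442767 [-3.76621934 -0.7199699  13.4212436 ] [-0.27053015  0.69840247  0.06184984] 0.008936955303046258
```

Call:
drive_tool(deltas="0 0 0 0 0 1;0 0 0 0 0 2;0 0 0 0 0 2")

```text
clock: 22.18
position: [0.4746, -0.1729, 0.0501]
eef_rot: [[0.771, -0.636, 0.0], [-0.636, -0.771, -0.002], [0.001, 0.001, -1.0]]
ft_force: [-4.9, -2.3, 12.5]
opening: 0.0095
finger_force: 51.2
```

```bash
python3 st.py
```

```text
22.175 [ 0.47464539 -0.17294286  0.05008964] yaw -0.6896330325768082 [-4.88645537 -2.29105582 12.45099181] [-0.38245779  0.70634453  0.09739181] 0.009508512861270486
```

Call:
drive_tool(deltas="0 0 0 0 0 1;0 0 0 0 0 2;0 0 0 0 0 2")

```text
clock: 22.55
position: [0.4747, -0.1729, 0.0501]
eef_rot: [[0.749, -0.663, 0.0], [-0.663, -0.749, -0.002], [0.001, 0.001, -1.0]]
ft_force: [-3.8, -2.2, 13.4]
opening: 0.0093
finger_force: 51.2
```

```bash
python3 st.py
```

```text
22.55 [ 0.47465794 -0.17291818  0.05010453] yaw -0.7243137373019185 [-3.84828069 -2.2395789  13.37850385] [-0.36147884  0.71909985  0.11808732] 0.00932136980063895
```

Call:
drive_tool(deltas="0 0 0 0 0 1;0 0 0 0 0 2;0 0 0 0 0 3;0 0 0 0 0 3")

```text
clock: 23.05
position: [0.4746, -0.173, 0.0501]
eef_rot: [[0.714, -0.7, 0.0], [-0.7, -0.714, -0.002], [0.002, 0.001, -1.0]]
ft_force: [-4.0, -3.3, 13.3]
opening: 0.0096
finger_force: 51.3
```

```bash
python3 st.py
```

```text
23.05 [ 0.47463558 -0.1730366   0.05009429] yaw -0.7760736711123203 [-4.02706136 -3.32284005 13.26597415] [-0.51047455  0.7654793   0.44369979] 0.009630638933858555
```

Call:
drive_tool(deltas="0 0 0 0 0 1;0 0 0 0 0 2;0 0 0 0 0 3;0 0 0 0 0 3")

```text
clock: 23.55
position: [0.4745, -0.173, 0.0501]
eef_rot: [[0.676, -0.737, -0.0], [-0.737, -0.676, -0.002], [0.001, 0.002, -1.0]]
ft_force: [-5.0, -3.2, 13.7]
opening: 0.0092
finger_force: 52.0
```

```bash
python3 st.py
```

```text
23.55 [ 0.47446112 -0.17304069  0.05009587] yaw -0.8278858539500008 [-4.99434913 -3.2216886  13.70596833] [-0.56592751  0.94606265  0.62433928] 0.009193734310896375
```

The torque has jumped, so the switch is at its stop. I'll back off within the play, release, and retreat straight up.

Call:
drive_tool(deltas="0 0 -0.5 0 0 -2;0 0 -0.5 0 0 -5;0 0 -0.5 0 0 -6;0 0 -0.5 0 0 -6")

```text
clock: 24.05
position: [0.4746, -0.1729, 0.0502]
eef_rot: [[0.749, -0.662, 0.0], [-0.662, -0.749, -0.002], [0.001, 0.001, -1.0]]
ft_force: [-2.0, -2.4, 6.9]
opening: 0.009
finger_force: 50.1
```

```bash
python3 st.py
```

```text
24.05 [ 0.47459256 -0.1728681   0.05016271] yaw -0.72405924710495 [-2.03139233 -2.43058115  6.87710687] [-0.48778407  0.42713471  0.07491012] 0.00903611256108022
```

Call:
drive_tool(deltas="0 0 0 0 0 0;0 0 0 0 0 0;0 0 0 0 0 0;0 0 0 0 0 0;0 0 0 0 0 0", gripper=0.5)

```text
clock: 24.68
position: [0.4746, -0.1719, 0.0499]
eef_rot: [[0.749, -0.663, -0.0], [-0.663, -0.749, -0.0], [-0.0, 0.0, -1.0]]
ft_force: [0.0, -0.4, 0.2]
opening: 0.0428
finger_force: 0.0
```

Call:
drive_tool(deltas="0 0 -20 0 0 0;0 0 -60 0 0 0;0 0 -110 0 0 0;0 0 -110 0 0 0;0 0 -110 0 0 0")

```text
clock: 25.3
position: [0.4743, -0.1717, 0.1593]
eef_rot: [[0.749, -0.663, -0.001], [-0.663, -0.749, 0.0], [-0.001, 0.0, -1.0]]
ft_force: [0.3, -0.9, 0.2]
opening: 0.0424
finger_force: 0.0
```

Call:
drive_tool(deltas="0 0 -50 0 0 0;-66 -75 -50 0 0 0;-133 -150 -50 0 0 0;-133 -150 -50 0 0 0;-133 -150 -50 0 0 0;-133 -150 -50 0 0 0;-133 -150 -50 0 0 0")

```text
clock: 26.18
position: [0.4745, 0.0274, 0.2093]
eef_rot: [[0.748, -0.664, -0.001], [-0.664, -0.748, -0.0], [-0.001, 0.001, -1.0]]
ft_force: [-0.5, -1.1, 0.7]
opening: 0.0427
finger_force: 0.0
```

```bash
cat > ck.py <<'E'
from h import *
from scipy.optimize import least_squares
c0={"scene":(.4723,-.1732),"top":(.4748,-.172)}
print(ctrl.state()["position"])
for n,b in(("scene",(255,155,295,195)),("top",(340,195,395,240))):
    I=vision.read_camera(n);h=cv2.cvtColor(I,cv2.COLOR_BGR2HSV).astype(int);x0,y0,x1,y1=b;s=h[y0:y1,x0:x1]
    m=((s[...,0]>=15)&(s[...,0]<=38)&(s[...,1]>90)).astype(np.uint8);k,l,st,ce=cv2.connectedComponentsWithStats(m)
    if k<2:print(n,"none");continue
    i=1+st[1:,4].argmax();print(n,st[i]+[x0,y0,0,0,0],ce[i]+[x0,y0])
    print(" orientation world", end=" ")
    ys,xs=np.nonzero(l==i);W=np.array([at(n,x+x0,y+y0,.095)[:2] for x,y in zip(xs,ys)]);C=np.cov(W.T);print(.5*np.arctan2(2*C[0,1],C[0,0]-C[1,1]))
    for yaw in(-.45,-.6,-.7):
        P=[px(n,(*(R2(yaw,[(a,b)])[0]+c0[n]),z)) for a in(-.015,.015) for b in(-.005,.005) for z in(.065,.099)];print(" pred",yaw,np.min(P,0).round(1),np.max(P,0).round(1),headcen(n,*c0[n],yaw,.033).round(1))
    # pointer brightness around r=12.5..16 at z=.0615
    g=cv2.cvtColor(I,cv2.COLOR_BGR2GRAY)
    print(" ptr",[(round(a,1),int(np.mean([cv2.getRectSubPix(g,(1,1),tuple(map(float,px(n,(c0[n][0]+r*np.cos(a),c0[n][1]+r*np.sin(a),.061)))))[0,0] for r in(.011,.0125,.014)]))) for a in np.arange(-1.2,1,.1)])
E
python3 ck.py
```

```text
[0.47448192 0.02736774 0.2093463 ]
scene [266 171  13  14 127] [272.1023622  177.85826772]
 orientation world -0.009867694625154357
 pred -0.45 [264.6 168.4] [279.2 186.8] [272.  177.5]
 pred -0.6 [264.4 168.9] [279.5 186.3] [272.  177.5]
 pred -0.7 [264.3 169.2] [279.6 185.9] [272.  177.5]
 ptr [(np.float64(-1.2), 107), (np.float64(-1.1), 105), (np.float64(-1.0), 101), (np.float64(-0.9), 98), (np.float64(-0.8), 93), (np.float64(-0.7), 95), (np.float64(-0.6), 115), (np.float64(-0.5), 131), (np.float64(-0.4), 122), (np.float64(-0.3), 96), (np.float64(-0.2), 73), (np.float64(-0.1), 71), (np.float64(0.0), 78), (np.float64(0.1), 81), (np.float64(0.2), 72), (np.float64(0.3), 64), (np.float64(0.4), 64), (np.float64(0.5), 62), (np.float64(0.6), 62), (np.float64(0.7), 63), (np.float64(0.8), 64), (np.float64(0.9), 69)]
top [362 212  11  11  66] [367.43939394 217.28787879]
 orientation world -0.7279526340333199
 pred -0.45 [361.5 210.2] [373.1 223.9] [367.3 217.1]
 pred -0.6 [360.8 210.4] [373.8 223.7] [367.3 217.1]
 pred -0.7 [360.5 210.6] [374.2 223.5] [367.3 217.1]
 ptr [(np.float64(-1.2), 144), (np.float64(-1.1), 154), (np.float64(-1.0), 153), (np.float64(-0.9), 149), (np.float64(-0.8), 140), (np.float64(-0.7), 126), (np.float64(-0.6), 107), (np.float64(-0.5), 88), (np.float64(-0.4), 78), (np.float64(-0.3), 70), (np.float64(-0.2), 60), (np.float64(-0.1), 61), (np.float64(0.0), 61), (np.float64(0.1), 59), (np.float64(0.2), 58), (np.float64(0.3), 57), (np.float64(0.4), 56), (np.float64(0.5), 55), (np.float64(0.6), 57), (np.float64(0.7), 57), (np.float64(0.8), 57), (np.float64(0.9), 56)]
```

Head centroids are within 0.4 px of the fully seated prediction in both views. The scene camera puts the pointer at −0.49 rad, which is the green dot's angle. I'm handing in.

```bash
python3 -c "
from workcell import ctrl
print(ctrl.sign_off())"
```

```text
the job is handed in; nothing more can be done
None
```

The yellow key is fully seated upright in the switch, turned clockwise to its stop with the pointer at the green dot, then released; the job was handed in at about 26 s of the 51 s, and I haven't seen the verdict.

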